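# Lock down the lid of a pressure filter housing

## Robot

A 6-joint arm with a two-finger parallel gripper is mounted at the origin on the work surface. World frame = base frame: x ahead of the robot, y to its left, z up, the work surface at z = 0. Lengths are in mm, angles in degrees, forces in N, time in s.
With the tool pointing down it reaches from about 300 to 1000 mm from the base axis. Payload 5.1 kg.
Tool frame: the origin (TCP) lies on the centre line of the jaws, within the pads' length; the fingertips stand 25 mm ahead of it and the grasp point (between the pads) lies 6 mm ahead of it (robot.tip_reach is the distance from the TCP to the fingertips, in mm); z points along the fingers, x is the direction in which the jaws open and shut, and the axes are right-handed (so a half turn about z gives the same grasp; the last joint's range is limited). The gripper opens to 95 mm and grips with 3 to 60 N. Pads are 20 mm wide; open, the fingers measure 119 mm over their backs; the gripper's body (75 mm by 180 mm) begins 59 mm behind the grasp point.
Start: joints at [-73.889, 7.093, 94.555, -0, 78.352, -4.733], TCP at [231.256, -607.458, 239.656] pointing down, gripper open.
Joint ranges: [-149.61, 149.61], [-58.7, 133.49], [1.44, 155.28], [-77.14, 257.14], [18.33, 153.61], [-166.67, 166.67]. Speed limits (degrees/s): [147.25, 147.25, 180, 180, 180, 180].

## Interface

Orientations are given as [roll, pitch, yaw] about the fixed x, y, z axes, in that order (R = Rz(yaw) Ry(pitch) Rx(roll)).
In Python, from plant import robot gives the robot as it stands. The module is installed in compiled form; this text tells all that it offers.
- The arm moves only by the shell command python3 -m inch 'ROWS' [OPENING]. ROWS is JSON, a list of rows, each a list of 2 entries, a list of its own where there are three numbers: the shift along the tool's x, y, z in m, then the turn about the tool's z in degrees. A call has 1 to 10 rows; each row shifts and turns the commanded pose from where the row before left it, along the tool's axes as they then stand; what a row does not reach is not made up. A row lasts 1/10 s, in which the tool goes at most 50 mm and 8.59 degrees, less where a joint would pass 70% of its speed; a pose out of reach is approached as far as the arm can. A call with a gripper value outside its range is refused whole. OPENING is the closure in counts, from 0 (fully open) to 255 (shut), set as the call begins (- or left out, the last holds). The fingers move at their own pace and stop on an object; the grip force is fixed at half the most. Time passes only in rows, so rows that do not move let the fingers close. It gives the time, the measured TCP pose, the force and the opening at its end, in the units of the state.
- robot.get_state(): the state, without advancing time (a new reading comes with each control period).
- robot.get_image(name): name is "side" or "top"; returns (picture, depth): 400x640x3 uint8, blue, green, red; 400x640 float32, mm along the optical axis (not along the pixel's ray), 0 where there is no reading.
- robot.calibration(name): a dict with "fov_y" (degrees; the focal length in pixels is half the picture's height over the tangent of half this angle, whatever the lens; pixels are square), "cx", "cy" (the principal point, pixels), "R" (3x3) and "t" (3): a world point X has camera coordinates R X + t. Camera axes: x right, y down, z forward; pixel columns grow to the right and rows downward; lengths in mm; the calibration is good to about 2 mm. A picture is of the moment at which its call begins. calibration takes no time and is no camera call.
- robot.job_done(): hands the job in, once; it reports no verdict.
Trained networks look in the newest picture that a camera, given by its name, has taken for a name from the list of things; names that differ only in an ending like _2 or _b are one class to them, and where a whole thing is asked for, a point or a joint stands for the part that bears it (a point fixed in the world has none). Each returns a list of dicts, best first, with "conf" (0 to 1); they miss things now and then, are a little off and sometimes report something else, mostly with a low value. They report only what shows in the picture. A call takes as long as a camera call.
- robot.recognise(camera, label): "box" ([left, top, right, bottom] in pixels, round what is visible of it).
- robot.pinpoint(camera, label): "location" ([column, row] in pixels: a listed point, or the origin of a listed thing).
The state is a dict: "clock": time; "qpos": joint angles; "qd": joint speeds; "tau": joint torques, N m; "tool_pos": TCP position; "tcp_rot": TCP orientation; "force": force on the tool from outside, world axes, zero at the start; "ft_torque": the same for the moment, N m; "finger_gap": finger opening in mm.
Only numpy, scipy, OpenCV 4.12 (cv2) and the standard library are available. Lean on these libraries where they do the work, as an engineer would, in place of code of your own. Each camera call takes 0.05 s, during which the arm holds its last target. There are 200 camera calls.

## Task

Lock the lid of the steel filter housing: turn each of its three black bar knobs clockwise (seen from above) until it is fully home against its stop, with its bar pointing at the middle of the lid. Bring them home one after another, beginning with the knob above the side spout and going round the lid clockwise. Leave the bottle, jar and beaker where they stand.

Things in the scene. Friction and masses are not known exactly. Their poses are not given: they have to be found in the camera images.
- housing: Round stainless filter housing fixed to the bench, 260 mm across, lid top flat at 125 mm above the table. Origin on its axis at table height; z up; x axis points along the side spout. A flat cap 52 mm across, 8 mm high, sits at the lid's middle. Three knobs stand on the lid on a circle of 95 mm radius, 120 degrees apart, the first directly above the spout.
- spout_end (a point): End of the side spout, a level steel tube 24 mm thick with a 44 mm flange, 190 mm from the housing's axis and 55 mm above the table.
- knob_a (a joint): Turning of the knob above the side spout (the first), rad: grows as the knob turns clockwise seen from above; 0 = loose end, 1.5 = fully home against its hard end stop. Starts between 0.1 and 0.8. Friction (about 0.12 N m) keeps it where it is left; no spring; the knob does not rise or sink.
- knob_b (a joint): Turning of the knob next clockwise from the spout (second), rad: grows as the knob turns clockwise seen from above; 0 = loose end, 1.5 = fully home against its hard end stop. Starts between 0.1 and 0.8. Friction (about 0.12 N m) keeps it where it is left; no spring; the knob does not rise or sink.
- knob_c (a joint): Turning of the knob next anticlockwise from the spout (last), rad: grows as the knob turns clockwise seen from above; 0 = loose end, 1.5 = fully home against its hard end stop. Starts between 0.1 and 0.8. Friction (about 0.12 N m) keeps it where it is left; no spring; the knob does not rise or sink.
- knob_a_grip (a point): Centre of the bar grip of the knob above the side spout (the first), on its turning axis, 165 mm above the table. Black bar 76 long x 16 wide x 30 mm high, underside 25 mm above the lid, on an 18 mm shank. x axis along the bar, z up. Fully home, the bar points at the lid's centre; at joint value q it is turned (1.5 - q) rad anticlockwise from that line, seen from above.
- knob_b_grip (a point): Centre of the bar grip of the knob next clockwise from the spout (second), on its turning axis, 165 mm above the table. Black bar 76 long x 16 wide x 30 mm high, underside 25 mm above the lid, on an 18 mm shank. x axis along the bar, z up. Fully home, the bar points at the lid's centre; at joint value q it is turned (1.5 - q) rad anticlockwise from that line, seen from above.
- knob_c_grip (a point): Centre of the bar grip of the knob next anticlockwise from the spout (last), on its turning axis, 165 mm above the table. Black bar 76 long x 16 wide x 30 mm high, underside 25 mm above the lid, on an 18 mm shank. x axis along the bar, z up. Fully home, the bar points at the lid's centre; at joint value q it is turned (1.5 - q) rad anticlockwise from that line, seen from above.
- amber_bottle_mid (a point): Middle of a loose amber bottle with blue cap, 86 mm across, 160 mm high; bystander.
- jar_mid (a point): Middle of a loose amber jar with red lid, 76 mm across, 100 mm high; bystander.
- beaker_mid (a point): Middle of a loose glass beaker, 84 mm across, 110 mm high; bystander.

How it is judged (in metres and radians):
On the way, in this order (a step that is already met when the one before it is completed fails the run):
1. the knob above the spout is home (value of joint knob_a above 1.4 rad), for 0.2 s.
2. then the next knob clockwise is home (value of joint knob_b above 1.4 rad), for 0.2 s.
3. then the last knob is home (value of joint knob_c above 1.4 rad), for 0.2 s.
At the end, for the whole second after the job is handed in: All three knobs stand within 0.1 rad of their end stops (joint value above 1.4 of 1.5), and the bottle, jar and beaker are within 30 mm of where they began (value of joint each of knob_a, knob_b, knob_c above 1.4 rad and distance of each of amber_bottle_mid, jar_mid, beaker_mid from where it was at the start of the episode below 0.03 m); the robot touches nothing.
It fails at once if the bottle, jar or beaker is moved more than 30 mm (distance of any of amber_bottle_mid, jar_mid, beaker_mid from where it was at the start of the episode above 0.03 m).
It also fails if it takes over 58 s, if anything falls off the work surface, if the arm or the gripper's body presses on something with over 40 N, if the wrist force passes 120 N, or if a joint passes its speed limit or range.

## Working session

There is one attempt and no reset: what is moved stays moved. The work goes in short steps, Python scripts to look and compute and a shell command to move; the robot and the scene stay as the last step left them, time stands still between calls to the robot, and variables do not carry over. Pictures are saved under pics/ and viewed, about 8 in all and at most 12, crops included, and the job is handed in when it is done.

```bash
mkdir -p pics; cat > h.py <<'E'
from plant import robot
import numpy as np, cv2
def px2w(cam,u,v,d=None,z=None):
    c=robot.calibration(cam);f=200/np.tan(np.radians(c["fov_y"])/2)
    R=np.array(c["R"]);t=np.array(c["t"])
    r=np.array([(u-c["cx"])/f,(v-c["cy"])/f,1.]);o=-R.T@t;w=R.T@r
    if z is not None: d=(z-o[2])/w[2]
    return o+w*d
E
python3 - <<'E'
from h import *
for n in("top","side"):
    im,d=robot.get_image(n);cv2.imwrite(f"pics/{n}0.png",im);np.save(f"{n}0.npy",d)
    print(n,robot.calibration(n)["fov_y"],(-np.array(robot.calibration(n)["R"]).T@np.array(robot.calibration(n)["t"])).round())
    for l in["housing","spout_end","knob_a_grip","amber_bottle_mid","jar_mid","beaker_mid"]:
        for r in robot.pinpoint(n,l)[:4]:
            z={"housing":0,"spout_end":55,"knob_a_grip":165,"amber_bottle_mid":80,"jar_mid":50,"beaker_mid":55}[l]
            print(l,np.round(r["location"]),round(r["conf"],2),px2w(n,*r["location"],z=z).round())
print(robot.get_state())
E
```

```text
top 54.254178582961444 [ 529.   22. 1249.]
housing [343. 209.] 0.85 [564. -53.   0.]
housing [354. 178.] 0.63 [665. -91.   0.]
spout_end [364. 151.] 0.89 [ 742. -119.   55.]
knob_a_grip [354. 174.] 0.54 [658. -78. 165.]
amber_bottle_mid [194. 223.] 0.84 [527. 397.  80.]
amber_bottle_mid [484. 176.] 0.59 [ 656. -475.   80.]
jar_mid [484. 177.] 0.81 [ 656. -488.   50.]
beaker_mid [481. 238.] 0.69 [ 469. -471.   55.]
side 45.42408122400742 [-730.  350. 1087.]
housing [328. 220.] 0.81 [566. -43.   0.]
knob_a_grip [329. 168.] 0.52 [654. -67. 165.]
amber_bottle_mid [202. 226.] 0.72 [542. 397.  80.]
jar_mid [432. 177.] 0.82 [ 666. -494.   50.]
beaker_mid [444. 206.] 0.59 [ 479. -450.   55.]
{'clock': 0.7, 'qpos': array([-7.38886557e+01,  7.09210512e+00,  9.45512544e+01,  8.86776070e-04,
        7.83541732e+01, -4.73469734e+00]), 'qd': array([-0.02083014,  0.00281421,  0.0708066 ,  0.01321532,  0.11595863,
        0.00184186]), 'tau': array([-2.99397270e-04, -4.17439842e+01, -3.60134304e+01,  7.74428202e-02,
        4.28177195e-02, -8.02515974e-07]), 'tool_pos': array([ 231.26468688, -607.47594686,  239.70980766]), 'tcp_rot': array([-1.79999338e+02, -2.53051042e-03, -6.91541374e+01]), 'force': array([ 1.2216027 , -0.15729792,  0.19284775]), 'ft_torque': array([ 0.00199287, -0.01296461,  0.04076478]), 'finger_gap': 94.94001768107938}
```

View pics/top0.png

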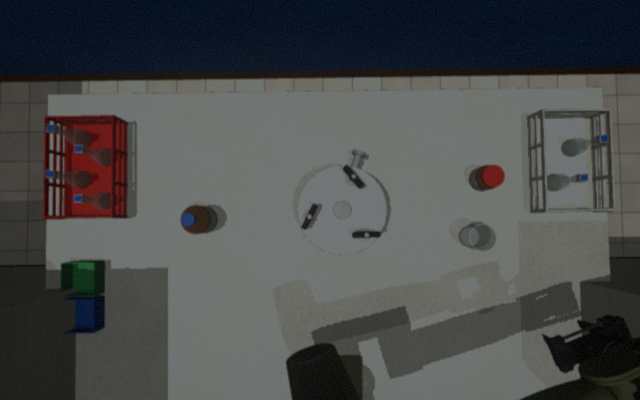

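View pics/side0.png

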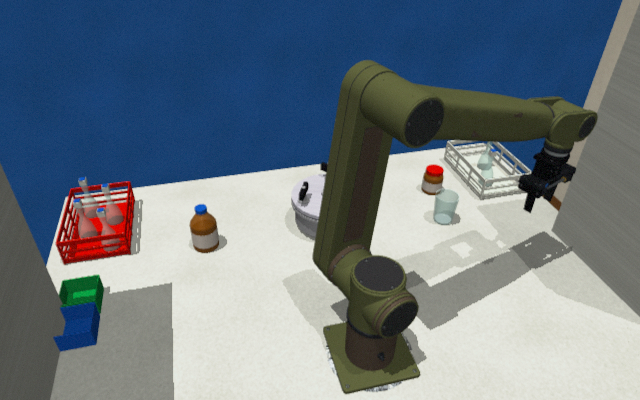

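The top view shows the housing at about (343,209) with the spout at (360,155). The knobs are a (354,176), b (367,234) and c (312,215). The bystanders are well clear to the left and right. Next I'll segment the bars.

```bash
cat > bars.py <<'E'
from h import *
def bars(im,d):
    g=im.max(axis=2);m=np.zeros_like(g);m[150:262,288:398]=(g[150:262,288:398]<70)
    n,lab,st,_=cv2.connectedComponentsWithStats(m.astype(np.uint8));out=[]
    for i in range(1,n):
        if st[i,4]<50: continue
        v,u=np.nonzero(lab==i)
        P=np.array([px2w("top",a,b,d=d[b,a]) for a,b in zip(u,v) if d[b,a]>0])
        k=(P[:,2]>166)&(P[:,2]<195);Q=P[k]
        if len(Q)<15: print("few",st[i],P[:,2].min(),P[:,2].max());continue
        Q=np.array([px2w("top",a,b,z=180) for a,b in zip(u[d[v,u]>0][k],v[d[v,u]>0][k])])[:,:2]
        (c,s,_)=cv2.minAreaRect(Q.astype(np.float32));w,V=np.linalg.eigh(np.cov(Q.T))
        out.append((Q.mean(0),np.degrees(np.arctan2(V[1,1],V[0,1]))%180,c,s,np.median(P[k][:,2])))
    return out
E
python3 - <<'E'
from bars import *
im=cv2.imread("pics/top0.png");d=np.load("top0.npy")
B=bars(im,d)
for b in B: print(*[np.round(x,1) for x in b])
C=np.array([b[2] for b in B])
A=[[*(2*c),1] for c in C];s=np.linalg.solve(A,(C**2).sum(1));ctr=s[:2]
print("centre",ctr,"R",np.sqrt(s[2]+ctr@ctr))
for b in B:
    r=np.array(b[2])-ctr;a=np.degrees(np.arctan2(r[1],r[0]));print("azim",round(a,1),"q",round(1.5-np.radians((b[1]-a)%180),2))
# lid edges/cap
P=px2w("top",343,209,z=133);print("cap",P)
cv2.imwrite("pics/crop.png",cv2.convertScaleAbs(cv2.resize(im[140:265,280:405],(600,600),interpolation=2),alpha=1.4))
E
```

```text
[649.2 -72.1] 39.9 [649.  -72.4] [74.3 17. ] 178.6
[542.2  48.7] 152.9 [541.7  49.8] [15.9 72.2] 179.1
[ 490.5 -103.9] 91.0 [ 489.9 -103.8] [73.9 13.6] 179.3
centre [560.34388868 -41.99705147] R 93.68127378218213
azim -18.9 q 0.47
azim 101.5 q 0.6
azim -138.7 q 0.63
cap [561.83359705 -46.19178647 133.        ]
```

View pics/crop.png

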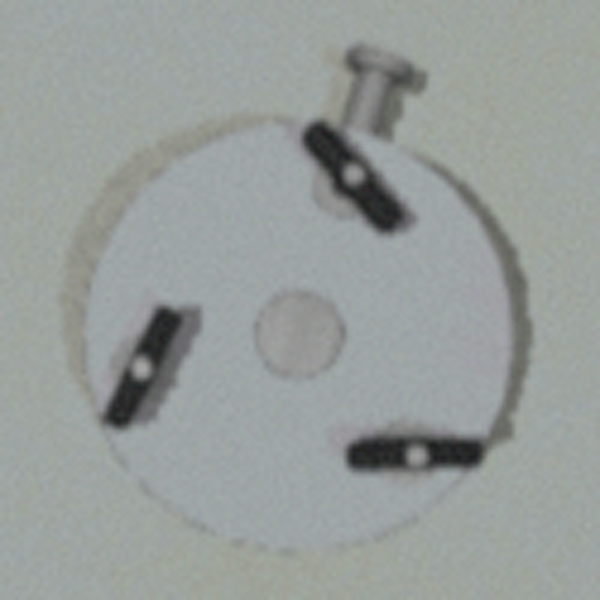

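```bash
cat > go.py <<'E'
import sys
from h import *
def go(x,y,z,yaw):
    s=robot.get_state();p=s["tool_pos"];a=s["tcp_rot"][2];r=np.radians(a);d=np.array([x,y,z])-p
    print("clock",s["clock"],"pos",p.round(1),"rot",s["tcp_rot"].round(1),"gap",round(s["finger_gap"],1))
    print("shift mm",round(d[0]*np.cos(r)+d[1]*np.sin(r),1),round(d[0]*np.sin(r)-d[1]*np.cos(r),1),round(-d[2],1),"turn",round((a-yaw+180)%360-180,1))
go(*map(float,sys.argv[1:5]))
E
python3 go.py 649 -72.3 240 -50.1
```

```text
clock 0.7 pos [ 231.3 -607.5  239.7] rot [-180.    -0.   -69.2] gap 94.9
shift mm -351.5 -580.8 -0.3 turn -19.1
```

```bash
python3 -m inch '[[[-0.010,-0.016,0],0],[[-0.018,-0.030,0],0],[[-0.018,-0.030,0],0],[[-0.018,-0.030,0],0],[[-0.018,-0.030,0],0],[[-0.018,-0.030,0],0],[[-0.018,-0.030,0],0],[[-0.018,-0.030,0],0],[[-0.018,-0.030,0],0],[[-0.018,-0.030,0],0]]'
python3 -m inch '[[[-0.018,-0.030,0],0],[[-0.018,-0.030,0],0],[[-0.018,-0.030,0],0],[[-0.018,-0.030,0],0],[[-0.018,-0.030,0],0],[[-0.018,-0.030,0],0],[[-0.018,-0.030,0],0],[[-0.018,-0.030,0],0],[[-0.018,-0.030,0],0],[[-0.012,-0.018,0],0]]'
python3 -m inch '[[[0,0,0],-6],[[0,0,0],-7],[[0,0,0],-6],[[0,0,0],0],[[0,0,0],0]]'
python3 go.py 649 -72.3 172 -50.1
```

```text
clock: 1.7
tool_pos: [438.2, -342.7, 239.8]
tcp_rot: [-180.0, -0.0, -69.1]
force: [-0.5, -0.1, -0.0]
finger_gap: 95.1
clock: 2.7
tool_pos: [645.3, -76.8, 239.7]
tcp_rot: [-180.0, 0.0, -69.0]
force: [0.4, -0.6, -0.2]
finger_gap: 95.2
clock: 3.2
tool_pos: [644.3, -79.2, 239.7]
tcp_rot: [-180.0, 0.0, -50.3]
force: [0.3, -0.1, 0.0]
finger_gap: 94.8
clock 3.2 pos [644.3 -79.2 239.7] rot [-180.     0.   -50.3] gap 94.8
shift mm -2.3 -8.0 67.7 turn -0.2
```

```bash
python3 -m inch '[[[-0.002,-0.008,0.008],0],[[0,0,0.02],0],[[0,0,0.02],0],[[0,0,0.015],0],[[0,0,0.005],0],[[0,0,0],0]]'
python3 -m inch '[[[0,0,0],0],[[0,0,0],0],[[0,0,0],0],[[0,0,0],0],[[0,0,0],0],[[0,0,0],0],[[0,0,0],0],[[0,0,0],0]]' 255
python3 go.py 649 -72.3 172 -108.9
```

```text
clock: 3.8
tool_pos: [649.0, -72.9, 170.4]
tcp_rot: [179.9, 0.1, -50.2]
force: [0.6, 0.1, 0.6]
finger_gap: 95.1
clock: 4.6
tool_pos: [649.4, -73.2, 171.6]
tcp_rot: [180.0, 0.0, -50.2]
force: [0.9, -0.3, 0.3]
finger_gap: 36.6
clock 4.6 pos [649.4 -73.2 171.6] rot [180.    0.  -50.2] gap 36.6
shift mm -0.9 -0.2 -0.4 turn 58.7
```

```bash
python3 -m inch '[[[-0.001,0,0],0],[[0,0,0],0],[[0,0,0],0],[[0,0,0],0],[[0,0,0],0],[[0,0,0],0]]'
python3 go.py 649 -72.3 172 -108.9; python3 -c "
from h import *;s=robot.get_state();print(s['force'].round(1),s['ft_torque'].round(2))"
```

```text
clock: 5.2
tool_pos: [648.5, -72.1, 171.6]
tcp_rot: [180.0, 0.1, -50.2]
force: [-2.2, 2.1, 1.8]
finger_gap: 16.4
clock 5.2 pos [648.5 -72.1 171.6] rot [ 1.80e+02  1.00e-01 -5.02e+01] gap 16.4
shift mm 0.5 -0.2 -0.4 turn 58.7
[-2.2  2.1  1.8] [ 0.45  0.4  -0.02]
```

```bash
python3 -m inch '[[[0,0,0],4],[[0,0,0],6],[[0,0,0],6],[[0,0,0],6],[[0,0,0],6],[[0,0,0],6],[[0,0,0],6],[[0,0,0],6],[[0,0,0],5],[[0,0,0],5]]'
python3 -m inch '[[[0,0,0],2],[[0,0,0],1],[[0,0,0],0],[[0,0,0],0]]'
python3 go.py 649 -72.3 172 -108.9; python3 -c "
from h import *;s=robot.get_state();print(s['force'].round(1),s['ft_torque'].round(2))"
```

```text
clock: 6.2
tool_pos: [648.3, -71.0, 171.6]
tcp_rot: [179.9, 0.1, -106.3]
force: [-3.9, 5.8, 1.6]
finger_gap: 16.5
clock: 6.6
tool_pos: [648.3, -70.9, 171.5]
tcp_rot: [179.9, 0.1, -109.1]
force: [-2.6, 5.8, 2.3]
finger_gap: 16.6
clock 6.6 pos [648.3 -70.9 171.5] rot [ 1.799e+02  1.000e-01 -1.091e+02] gap 16.6
shift mm 1.1 -1.1 -0.5 turn -0.2
[-2.6  5.8  2.3] [1.09 0.57 0.16]
```

```bash
python3 -m inch '[[[0,0,0],1],[[0,0,0],1],[[0,0,0],1],[[0,0,0],0],[[0,0,0],0]]'
python3 -c "
from h import *;s=robot.get_state();print(s['force'].round(1),s['ft_torque'].round(2))"
```

```text
clock: 7.1
tool_pos: [648.6, -71.0, 171.6]
tcp_rot: [179.9, 0.1, -112.1]
force: [-2.1, 4.2, 2.1]
finger_gap: 16.7
[-2.1  4.2  2.1] [0.96 0.27 0.23]
```

```bash
python3 -m inch '[[[0,0,0],1],[[0,0,0],1],[[0,0,0],1],[[0,0,0],0],[[0,0,0],0]]'
python3 -c "
from h import *;s=robot.get_state();print(s['force'].round(1),s['ft_torque'].round(2))"
```

```text
clock: 7.6
tool_pos: [648.8, -71.1, 171.7]
tcp_rot: [180.0, 0.1, -115.0]
force: [-2.1, 5.6, 0.4]
finger_gap: 17.4
[-2.1  5.6  0.4] [0.95 0.12 0.72]
```

```bash
python3 -m inch '[[[0,0,0],0],[[0,0,0],0],[[0,0,0],0],[[0,0,0],0],[[0,0,0],0],[[0,0,0],0],[[0,0,-0.01],0],[[0,0,-0.02],0],[[0,0,-0.02],0],[[0,0,-0.02],0]]' 0
python3 -m inch '[[[0,0,0],-7],[[0,0,0],-8],[[0,0,0],-8],[[0,0,0],-8],[[0,0,0],-8],[[0,0,0],-8],[[0,0,0],-8],[[0,0,0],-8],[[0,0,0],-8],[[0,0,0],-8]]'
python3 -m inch '[[[0,0,0],-8],[[0,0,0],-8],[[0,0,0],-8],[[0,0,0],-8],[[0,0,0],-5],[[0,0,0],0],[[0,0,0],0]]'
python3 go.py 490.3 -103.8 240 1
```

```text
clock: 8.6
tool_pos: [648.9, -72.5, 243.3]
tcp_rot: [-180.0, 0.0, -115.2]
force: [0.6, -0.5, 0.4]
finger_gap: 91.6
clock: 9.6
tool_pos: [649.0, -72.5, 242.7]
tcp_rot: [-180.0, -0.1, -35.8]
force: [0.2, -0.2, 0.4]
finger_gap: 94.8
clock: 10.3
tool_pos: [648.9, -72.4, 242.3]
tcp_rot: [180.0, -0.0, 0.7]
force: [0.7, 0.3, 0.3]
finger_gap: 95.2
clock 10.3 pos [648.9 -72.4 242.3] rot [180.   -0.    0.7] gap 95.2
shift mm -159.0 29.3 2.3 turn -0.3
```

```bash
python3 -m inch '[[[-0.015,0.003,0],0],[[-0.024,0.004,0],0],[[-0.024,0.004,0],0],[[-0.024,0.005,0],0],[[-0.024,0.005,0],0],[[-0.024,0.004,0],0],[[-0.024,0.004,0],0],[[0,0,0],0],[[0,0,0],0]]'
python3 go.py 490.3 -103.8 172 1
python3 - <<'E'
from bars import *
im,d=robot.get_image("top");cv2.imwrite("pics/t1.png",cv2.convertScaleAbs(cv2.resize(im[140:265,280:405],(600,600),interpolation=2),alpha=1.4))
E
```

```text
clock: 11.2
tool_pos: [490.5, -103.9, 242.2]
tcp_rot: [180.0, -0.1, 0.8]
force: [0.1, -0.2, 0.8]
finger_gap: 95.0
clock 11.2 pos [ 490.5 -103.9  242.2] rot [ 1.8e+02 -1.0e-01  8.0e-01] gap 95.0
shift mm -0.2 -0.1 70.2 turn -0.2
```

View pics/t1.png

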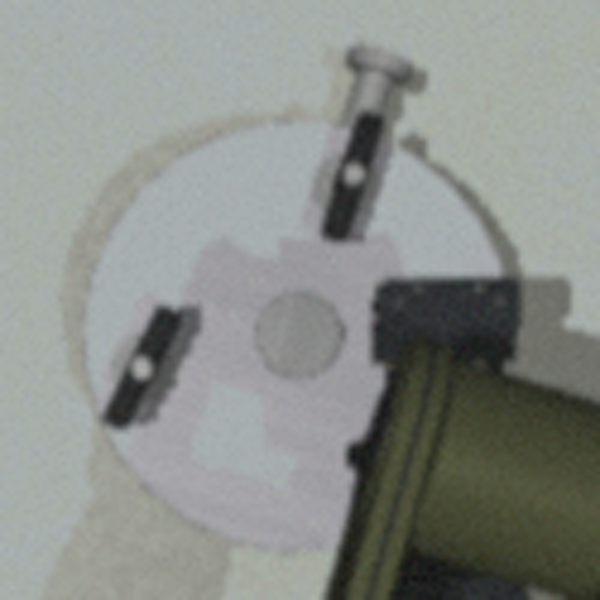

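Knob a, at about (355,175) in the crop, now points roughly at the cap. I'll measure its angle before going on.

```bash
python3 - <<'E'
from bars import *
im,d=robot.get_image("top")
for b in bars(im,d): print(*[np.round(x,1) for x in b])
E
python3 -m inch '[[[0,0,0.01],0],[[0,0,0.02],0],[[0,0,0.02],0],[[0,0,0.015],0],[[0,0,0.005],0],[[0,0,0],0]]'
```

```text
few [ 349  197   49   65 2538] -3.170873475655071 563.0128796204422
clock: 11.9
tool_pos: [489.9, -103.5, 170.4]
tcp_rot: [-180.0, 0.1, 0.9]
force: [-0.5, 0.4, 0.4]
finger_gap: 95.2Traceback (most recent call last):
  File "<stdin>", line 3, in <module>
  File "bars.py", line 8, in bars
    P=np.array([px2w("top",a,b,d=d[b,a]) for a,b in zip(u,v) if d[b,a]>0])
                ~~~~^^^^^^^^^^^^^^^^^^^^
  File "h.py", line 4, in px2w
    c=robot.calibration(cam);f=200/np.tan(np.radians(c["fov_y"])/2)
ValueError: time passes only in moves, steps and waits
```

```bash
sed -i 's/^def px2w/CAL={n:robot.calibration(n) for n in("top","side")}\ndef px2w/; s/c=robot.calibration(cam)/c=CAL[cam]/' h.py
python3 - <<'E'
from bars import *
im,d=robot.get_image("top")
for b in bars(im,d): print(*[np.round(x,1) for x in b])
E
```

```text
few [ 346  200   52   62 2529] -2.104448448987114 501.1317635140367
[649.5 -72.2] 161.3 [649.9 -72.5] [16.2 75.1] 179.3
[542.   48.9] 152.8 [541.7  49.8] [15.9 72.2] 178.9
```

Knob a is home: its bar measures 161.3° and the centre line is 161.1°. Now I'll grip b.

```bash
python3 -m inch '[[[0,0,0],0],[[0,0,0],0],[[0,0,0],0],[[0,0,0],0],[[0,0,0],0],[[0,0,0],0],[[0,0,0],0],[[0,0,0],0],[[0,0,0],0],[[0,0,0],0]]' 255
python3 -m inch '[[[0,0,0],0],[[0,0,0],0],[[0,0,0],0]]'
python3 go.py 490.3 -103.8 172 -48.8
```

```text
clock: 12.95
tool_pos: [489.8, -103.8, 171.6]
tcp_rot: [-180.0, 0.1, 0.8]
force: [-8.3, -0.2, 3.5]
finger_gap: 20.5
clock: 13.25
tool_pos: [488.4, -103.8, 171.5]
tcp_rot: [-180.0, 0.3, 0.9]
force: [-6.3, -0.4, 4.3]
finger_gap: 16.6
clock 13.25 pos [ 488.4 -103.8  171.5] rot [-180.     0.3    0.9] gap 16.6
shift mm 1.9 0.0 -0.5 turn 49.7
```

```bash
python3 -m inch '[[[0,0,0],4],[[0,0,0],6],[[0,0,0],6],[[0,0,0],6],[[0,0,0],6],[[0,0,0],6],[[0,0,0],6],[[0,0,0],5],[[0,0,0],4],[[0,0,0],2]]'
python3 -m inch '[[[0,0,0],1],[[0,0,0],1],[[0,0,0],1],[[0,0,0],0],[[0,0,0],0]]'
python3 -c "
from h import *;s=robot.get_state();print(s['force'].round(1),s['ft_torque'].round(2))"
```

```text
clock: 14.25
tool_pos: [488.6, -103.8, 171.4]
tcp_rot: [179.8, 0.2, -50.2]
force: [-7.0, -1.0, 4.4]
finger_gap: 16.3
clock: 14.75
tool_pos: [488.8, -103.6, 171.5]
tcp_rot: [179.8, 0.2, -53.1]
force: [-6.3, -0.1, 4.2]
finger_gap: 17.1
[-6.3 -0.1  4.2] [0.17 0.84 0.53]
```

Torque is up to 0.53 N m, so it's near the stop. I'll push a little more, then release and go on to c.

```bash
python3 -m inch '[[[0,0,0],1],[[0,0,0],1],[[0,0,0],0],[[0,0,0],0]]'
python3 -c "
from h import *;s=robot.get_state();print(s['force'].round(1),s['ft_torque'].round(2))"
python3 -m inch '[[[0,0,0],0],[[0,0,0],0],[[0,0,0],0],[[0,0,0],0],[[0,0,0],0],[[0,0,0],0],[[0,0,-0.01],0],[[0,0,-0.02],0],[[0,0,-0.02],0],[[0,0,-0.02],0]]' 0
python3 -m inch '[[[0,0,0],-7],[[0,0,0],-8],[[0,0,0],-8],[[0,0,0],-8],[[0,0,0],-8],[[0,0,0],-8],[[0,0,0],-8],[[0,0,0],-8],[[0,0,0],-8],[[0,0,0],-8]]'
python3 -m inch '[[[0,0,0],-8],[[0,0,0],-8],[[0,0,0],-8],[[0,0,0],-8],[[0,0,0],-6],[[0,0,0],0],[[0,0,0],0]]'
python3 go.py 542 49.2 242 62.9
```

```text
clock: 15.15
tool_pos: [488.7, -103.7, 171.5]
tcp_rot: [179.8, 0.1, -55.0]
force: [-5.8, 0.7, 4.3]
finger_gap: 17.5
[-5.8  0.7  4.3] [0.02 0.94 0.98]
clock: 16.15
tool_pos: [490.3, -103.8, 243.2]
tcp_rot: [-180.0, -0.0, -55.2]
force: [-0.0, 0.1, 0.3]
finger_gap: 91.5
clock: 17.15
tool_pos: [490.4, -103.8, 242.6]
tcp_rot: [180.0, -0.0, 24.2]
force: [-0.4, 0.3, 0.7]
finger_gap: 94.9
clock: 17.85
tool_pos: [490.4, -103.8, 242.2]
tcp_rot: [180.0, -0.0, 61.7]
force: [0.6, 0.1, -0.2]
finger_gap: 95.3
clock 17.85 pos [ 490.4 -103.8  242.2] rot [180.   -0.   61.7] gap 95.3
shift mm 159.2 -27.1 0.2 turn -1.2
```

```bash
python3 -m inch '[[[0.015,-0.003,0],-1],[[0.024,-0.004,0],0],[[0.024,-0.004,0],0],[[0.024,-0.004,0],0],[[0.024,-0.004,0],0],[[0.024,-0.004,0],0],[[0.024,-0.004,0],0],[[0,0,0],0],[[0,0,0],0]]'
python3 go.py 542 49.2 172 62.9
python3 - <<'E'
from bars import *
im,d=robot.get_image("top")
for b in bars(im,d): print(*[np.round(x,1) for x in b])
E
```

```text
clock: 18.75
tool_pos: [539.0, 50.0, 241.7]
tcp_rot: [-180.0, 0.0, 62.8]
force: [-0.6, -0.2, -0.2]
finger_gap: 95.0
clock 18.75 pos [539.   50.  241.7] rot [-180.     0.    62.8] gap 95.0
shift mm 0.6 3.1 69.7 turn -0.1
few [ 288  190   61   72 2570] 120.38905955798396 567.1612144801876
[649.2 -72.1] 161.5 [650.  -72.4] [16.4 75.1] 179.4
[ 489.1 -104.9] 41.4 [ 489.4 -104.8] [75.3 16.4] 179.2
```

Knob b is home too: it measures 41.4° and the expected angle is 41.3°. Now c.

```bash
python3 -m inch '[[[0.001,0.003,0.01],0],[[0,0,0.02],0],[[0,0,0.02],0],[[0,0,0.015],0],[[0,0,0.005],0],[[0,0,0],0]]'
python3 -m inch '[[[0,0,0],0],[[0,0,0],0],[[0,0,0],0],[[0,0,0],0],[[0,0,0],0],[[0,0,0],0],[[0,0,0],0],[[0,0,0],0],[[0,0,0],0],[[0,0,0],0]]' 255
python3 -m inch '[[[0,0,0],0],[[0,0,0],0],[[0,0,0],0],[[0,0,0],0]]'
python3 go.py 542 49.2 172 11.5
```

```text
clock: 19.4
tool_pos: [541.6, 49.1, 170.5]
tcp_rot: [-179.9, 0.1, 62.8]
force: [-1.0, -0.0, -0.0]
finger_gap: 95.0
clock: 20.4
tool_pos: [542.2, 49.5, 171.7]
tcp_rot: [-180.0, -0.0, 62.8]
force: [1.4, 1.9, -0.4]
finger_gap: 20.7
clock: 20.8
tool_pos: [542.7, 50.7, 171.6]
tcp_rot: [180.0, -0.2, 62.8]
force: [3.2, 3.6, -3.0]
finger_gap: 16.7
clock 20.8 pos [542.7  50.7 171.6] rot [180.   -0.2  62.8] gap 16.7
shift mm -1.6 0.0 -0.4 turn 51.3
```

```bash
python3 -m inch '[[[0,0,0],4],[[0,0,0],6],[[0,0,0],6],[[0,0,0],6],[[0,0,0],6],[[0,0,0],6],[[0,0,0],6],[[0,0,0],6],[[0,0,0],5],[[0,0,0],2]]'
python3 -m inch '[[[0,0,0],1],[[0,0,0],1],[[0,0,0],1],[[0,0,0],0],[[0,0,0],0]]'
python3 -c "
from h import *;s=robot.get_state();print(s['force'].round(1),s['ft_torque'].round(2))"
```

```text
clock: 21.8
tool_pos: [541.0, 49.4, 171.6]
tcp_rot: [-180.0, 0.2, 9.7]
force: [-4.2, -0.9, 3.6]
finger_gap: 16.2
clock: 22.3
tool_pos: [541.0, 49.1, 171.6]
tcp_rot: [179.9, 0.2, 7.0]
force: [-6.4, -0.4, 3.3]
finger_gap: 17.2
[-6.4 -0.4  3.3] [-0.38  0.88  0.53]
```

```bash
python3 -m inch '[[[0,0,0],1],[[0,0,0],1],[[0,0,0],0],[[0,0,0],0]]'
python3 -c "
from h import *;s=robot.get_state();print(s['force'].round(1),s['ft_torque'].round(2))"
python3 -m inch '[[[0,0,0],0],[[0,0,0],0],[[0,0,0],0],[[0,0,0],0],[[0,0,0],0],[[0,0,0],0],[[0,0,-0.01],0],[[0,0,-0.02],0],[[0,0,-0.03],0],[[0,0,-0.04],0]]' 0
python3 go.py 400 -100 270 5
```

```text
clock: 22.7
tool_pos: [541.0, 49.3, 171.6]
tcp_rot: [179.9, 0.2, 5.0]
force: [-5.5, -0.2, 2.5]
finger_gap: 17.7
[-5.5 -0.2  2.5] [-0.22  1.    0.94]
clock: 23.7
tool_pos: [541.2, 49.5, 271.5]
tcp_rot: [-180.0, 0.2, 4.8]
force: [0.6, -0.0, -0.5]
finger_gap: 91.7
clock 23.7 pos [541.2  49.5 271.5] rot [-180.     0.2    4.8] gap 91.7
shift mm -153.3 137.0 1.5 turn -0.2
```

```bash
python3 -m inch '[[[-0.01,-0.01,0],0],[[-0.02,-0.02,0],0],[[-0.02,-0.02,0],0],[[-0.02,-0.02,0],0],[[-0.02,-0.02,0],0],[[-0.02,-0.02,0],0],[[-0.02,-0.02,0],0],[[-0.01,-0.01,0],0],[[0,0,0],0],[[0,0,0],0]]'
python3 - <<'E'
from bars import *
im,d=robot.get_image("top")
for b in bars(im,d): print(*[np.round(x,1) for x in b])
for l,z in dict(amber_bottle_mid=80,jar_mid=50,beaker_mid=55).items():
    r=robot.pinpoint("top",l)
    if r: print(l,np.round(r[0]["location"]),px2w("top",*r[0]["location"],z=z).round())
cv2.imwrite("pics/t2.png",im)
E
```

```text
clock: 24.7
tool_pos: [391.2, 177.0, 271.9]
tcp_rot: [180.0, -0.0, 4.9]
force: [0.2, 1.5, -0.1]
finger_gap: 94.8
[649.2 -72.2] 161.4 [649.8 -72.7] [15.6 75.1] 178.9
[545.9  29.8] 103.9 [545.7  29.7] [14.  32.8] 179.3
[538.   70.5] 100.5 [538.   69.9] [13.7 32.3] 179.3
[ 490.3 -104. ] 41.8 [ 490.3 -104.2] [73.5 16. ] 178.8
amber_bottle_mid [194. 223.] [528. 398.  80.]
jar_mid [478. 236.] [ 476. -463.   50.]
beaker_mid [478. 236.] [ 477. -461.   55.]
```

View pics/t2.png

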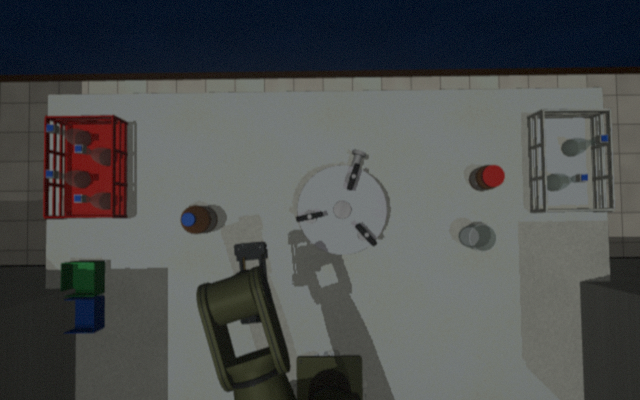

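All three bars point at the cap. Knob c was split by its white dot, but its two halves lie along 100.9°, against 101.5° expected. The bottle (198,219), jar (487,177) and beaker (478,236) haven't moved, and the arm is clear.

```bash
python3 -c "
from plant import robot
robot.job_done()"
```

```text
the job is handed in; nothing more can be done
```

I turned all three knobs home in the order you asked: the one above the spout (a), the next clockwise (b), then the last (c). I handed the job in at about 25 s of the 58 s allowed, and no verdict is reported.

| Knob | Final bar angle | Line to lid centre | Wrist torque at the stop |
|---|---|---|---|
| a | 161.4° | 161.1° | 0.72 N m |
| b | 41.8° | 41.3° | 0.98 N m |
| c | 100.9° | 101.5° | 0.94 N m |

- **Knobs:** All are well inside the 0.1 rad (5.7°) limit. The turning torque rose well above the 0.12 N m friction on each, so they reached their stops.
- **Bottle, jar and beaker:** In the last picture all three stand where they began. The bottle's network position matches the start to 1 mm and the beaker's to about 13 mm. That beaker difference is probably network noise, as the arm stayed well above it.
- **Robot:** The gripper is open, raised and clear of everything.

**Checks that failed or disagreed:**
- In the last picture the network put the jar on the beaker. I judged the jar from the picture alone: its red lid is still at pixel (487,177).
- The bar detection split knob c in two at its white dot, so I took its angle from the line through the two halves.
- One angle check on knob a crashed with an error from the calibration call. I repeated it after changing the script, and it worked.

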